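# Find the rocking corner of a stone plinth and wedge it firm

## Robot

A 6-joint arm with a two-finger parallel gripper is mounted at the origin on the work surface. World frame = base frame: x ahead of the robot, y to its left, z up, the work surface at z = 0. Lengths are in m, angles in degrees, forces in N, time in s.
With the tool pointing down it reaches from about 0.275 to 0.75 m from the base axis. Payload 10.2 kg.
Tool frame: the origin (TCP) lies on the centre line of the jaws, within the pads' length; the fingertips stand 8 mm ahead of it and the grasp point (between the pads) lies 11 mm behind it (manip.nose_length is the distance from the TCP to the fingertips, in m); z points along the fingers, y is the direction in which the jaws open and shut (so a half turn about z gives the same grasp; the last joint's range is limited). The gripper opens to 85 mm and grips with 20 to 120 N. Pads are 22 mm wide; open, the fingers measure 114 mm over their backs; the gripper's body (76 mm by 85 mm) begins 54 mm behind the grasp point. The pads swing forward as they close: fully open they stand 13 mm farther back than shut.
Start: joints at [-77.831, 17.928, 85.812, -0, 76.261, -12.8], TCP at [0.222, -0.476, 0.239] pointing down, gripper open.
Joint ranges: [-168.41, 168.41], [-55.51, 124.54], [10.69, 146.95], [-70.63, 250.63], [1, 178], [-165.06, 165.06]. Speed limits (degrees/s): [136.94, 136.94, 172.46, 180, 180, 180].

## Interface

Orientations are given as [roll, pitch, yaw] about the fixed x, y, z axes, in that order (R = Rz(yaw) Ry(pitch) Rx(roll)).
In Python, from workcell import manip gives the robot as it stands. The module is installed in compiled form; this text tells all that it offers.
- The arm moves only by the tool servo_tool, never from a script. Its argument "motion" is a list of rows, each a list of 6 numbers: the shift along the tool's x, y, z in mm, then the turn, a rotation vector about the tool's x, y, z in rad. In form: [[dx, dy, dz, rx, ry, rz], ...]. A call has 1 to 12 rows; each row is the pose to reach, as a shift and turn from the pose measured when the call began, along the tool's axes at that moment; what a row does not reach only later rows make up. A row lasts 1/10 s, in which the tool goes at most 50 mm and 8.59 degrees, less where a joint would pass 70% of its speed; a pose out of reach is approached as far as the arm can. A call with a gripper value outside its range is refused whole. "jaw" is the opening, from 0 (shut) to 1 (fully open), set as the call begins (left out, the last holds). The fingers move at their own pace and stop on an object; "grip_force" is the grip in N (left out, the last holds). Time passes only in rows, so rows that repeat a pose let the fingers close. It gives the time, the measured TCP pose, the force and the opening at its end, in the units of the state.
- manip.state(): the state, without advancing time (a new reading comes with each control period).
- manip.get_image(name): name is "side" or "top" or "wrist"; returns a dict with "img" (400x640x3 uint8, red, green, blue), "range_z" (400x640 float32, m along the optical axis (not along the pixel's ray), 0 where there is no reading), "fx", "fy", "cx", "cy" (pixels), "R" (3x3) and "t" (3): a world point X has camera coordinates R X + t. Camera axes: x right, y down, z forward; pixel columns grow to the right and rows downward; lengths in m; the calibration is good to about 2 mm. A picture is of the moment at which its call begins.
- manip.finish_job(): hands the job in, once; it reports no verdict.
The state is a dict: "t": time; "qpos": joint angles; "joint_vel": joint speeds; "joint_efforts": joint torques, N m; "eef_pos": TCP position; "eef_rot": TCP orientation; "contact_force": force on the tool from outside, world axes, zero at the start; "moment": the same for the moment, N m; "finger_gap": finger opening in m.
Only numpy, scipy, OpenCV 4.12 (cv2) and the standard library are available. Lean on these libraries where they do the work, as an engineer would, in place of code of your own. Each camera call takes 0.05 s, during which the arm holds its last target.

## Task

The small stone plinth on the dark granite surface plate rocks: press gently on its corners in turn to find the one that dips, then slide the orange wedge, thin end first, in under that corner until it is snug and bears the stone, without jacking the stone up off level or shoving it along. Let go of the wedge and press the same corner again, just as firmly, to prove that it no longer rocks; leave everything else on the bench where it is.

Things in the scene. Friction and masses are not known exactly. Their poses are not given: they have to be found in the camera images.
- stone: light grey square stepped stone plinth, 2 to 3.3 kg, lying on the plate. Origin: centre of its footprint, level with the plate's top; z up, x and y along its sides. Lower slab 160 x 160 mm with a flat ledge 40 mm above the plate; on it a centred step 106 x 106 mm, to 46 mm, and a block 88 x 88 mm, to 61 mm above the plate
- stone_under (a point): centre of the slab's lower face, 8 mm above the plate. The slab stands on four lands 24 x 24 mm at its corners, flush with its outer sides. Three lands touch the plate; the fourth, not known which, ends 3 to 5 mm above it (not known how much). The stone lies level at rest; that corner dips by this gap when pressed with about 4 to 8 N and comes back level when let go
- corner_a (a point): point on the plinth's ledge top, 40 mm above the plate, where the corner at the stone's +x +y is pressed: 66 mm from the centre along each side, i.e. 14 mm in from both outer sides, above the land; a press of about 10 N is right
- corner_b (a point): the same at the stone's -x +y corner
- corner_c (a point): the same at the stone's -x -y corner
- corner_d (a point): the same at the stone's +x -y corner
- wedge_head (a point): orange plastic wedge, 75 mm long, 30 mm wide, 40 g, lying on the bench: this point is the centre of its block-shaped head (20 mm long, 30 mm wide, 18 mm high), 9 mm above the wedge's flat underside. The wedge's x axis points from the thin end to the head, z up. Grip the head across its width (y)
- wedge_tip (a point): middle of the wedge's thin end, 65 mm from the head's centre along -x, 1 mm above the underside. The wedge is 2 mm thick there and rises evenly by 0.1 mm per mm to 7.5 mm, 55 mm on, where the head begins
- wedge: the same wedge; origin at the centre of its underside, 37.5 mm from the thin end. It slides on the plate with under 2 N until it bites under the land; then the resistance climbs within a few mm: about 4 to 8 N of push is snug, and it stays by friction when let go; over about 12 N the stone itself starts to slide
- plate_top (a point): centre of the top face of the dark granite surface plate, 420 mm (its x) x 460 mm (its y), fixed; its flat top is 45 mm above the bench (z = 0.045)
- tape: bystander: yellow and black tape measure, 70 x 36 x 62 mm; origin at its underside
- pads: bystander: stack of three blue and red setting pads, 50 x 50 x 15 mm, on the plate
- crayon: bystander: red marking crayon, 120 mm long, on the plate
- mallet: bystander: rubber mallet, 280 mm long, 72 mm high
- chisel: bystander: steel stone chisel, 210 mm long
- tub: bystander: white tub 200 mm across and 220 mm high with a sponge on its lid
- brick: bystander: dark red brick, 100 x 210 x 60 mm
Not all that is in view belongs to the job. Of the things that look like the wedge, the smaller one is meant.

How it is judged (in metres and radians):
On the way, in this order (a step that is already met when the one before it is completed fails the run):
1. the plinth is rocked: pressed by the robot, its loose corner dips (angle between stone's own z axis and vertical above 0.018 rad and contact force between the fingers and stone above 2 N), for 0.1 s.
2. the wedge is in under the loose corner, bears the stone, the stone is level, and the robot has let go of the wedge (contact force between wedge and stone above 0.8 N and (horizontal distance between wedge_tip and corner_a below 0.035 m or horizontal distance between wedge_tip and corner_b below 0.035 m or horizontal distance between wedge_tip and corner_c below 0.035 m or horizontal distance between wedge_tip and corner_d below 0.035 m) and angle between stone's own z axis and vertical below 0.007 rad and contact force between the fingers and wedge below 0.05 N), for 0.2 s.
3. the wedged corner is pressed again with at least 5 N and does not dip (stone within 0.007 rad of level) (all of step 2 and contact force between the fingers and stone above 5 N and ((horizontal distance between the grasp point and corner_a below 0.03 m and horizontal distance between wedge_tip and corner_a below 0.035 m) or (horizontal distance between the grasp point and corner_b below 0.03 m and horizontal distance between wedge_tip and corner_b below 0.035 m) or (horizontal distance between the grasp point and corner_c below 0.03 m and horizontal distance between wedge_tip and corner_c below 0.035 m) or (horizontal distance between the grasp point and corner_d below 0.03 m and horizontal distance between wedge_tip and corner_d below 0.035 m))), for 0.1 s.
At the end, for the whole second after the job is handed in: the wedge lies with its thin end under the loose corner (within 35 mm of that corner's pressing point, seen from above) and carries at least 0.8 N of the stone; the stone is level within 0.007 rad and within 6 mm of where it started; both are at rest and released (all of step 2 and linear speed of each of stone, wedge below 0.01 m/s and distance of stone from where it was at the start of the episode below 0.006 m); the robot touches nothing.
It fails at once if the plinth is shoved more than 10 mm (distance of stone from where it was at the start of the episode above 0.01 m).
It fails at once if the plinth is pressed or struck with more than 40 N (contact force between the fingers and stone above 40 N).
It fails at once if the plinth is tipped by more than 0.09 rad (angle between stone's own z axis and vertical above 0.09 rad).
It fails at once if a bystander is moved more than 25 mm (distance of any of tape, pads, crayon, mallet, chisel, tub, brick from where it was at the start of the episode above 0.025 m).
It also fails if it takes over 72 s, if anything falls off the work surface, if the arm or the gripper's body presses on something with over 40 N, if the wrist force passes 120 N, or if a joint passes its speed limit or range.

## Working session

There is one attempt and no reset: what is moved stays moved. The work goes in short steps, Python scripts to look and compute and a tool call to move; the robot and the scene stay as the last step left them, time stands still between calls to the robot, and variables do not carry over. Pictures are saved under pics/ and viewed, and the job is handed in when it is done.

Besides the shell and the picture viewer there is one more tool, called after "Request:" as name([rows], argument=value, ...), one row to a line, values as JSON. servo_tool: Moves the arm, as the interface text tells. Its arguments: {"type":"object","properties":{"motion":{"type":"array","items":{"type":"array","items":{"type":"number"}}},"jaw":{"type":"number"},"grip_force":{"type":"number"}},"required":["motion"]}

```bash
ls; mkdir -p pics
python3 - <<'E'
from workcell import manip
import cv2,pickle
print(manip.state(), manip.nose_length)
for n in ("top","side","wrist"):
    d=manip.get_image(n); pickle.dump(d,open(f"pics/{n}0.pkl","wb"))
    cv2.imwrite(f"pics/{n}0.png",d["img"][:,:,::-1]); print(n,d["fx"],d["cx"],d["R"],d["t"])
E
```

```text
pics
{'t': 0.0, 'qpos': array([-7.78302704e+01,  1.79593898e+01,  8.58540316e+01, -7.93560676e-04,
        7.62602988e+01, -1.28017227e+01]), 'joint_vel': array([-0.11420311,  0.0639611 ,  0.03709633, -0.11380742, -0.09808463,
       -0.10118087]), 'joint_efforts': array([ 2.07819205e-03, -4.12258565e+01, -2.59740615e+01, -9.30058036e-05,
        4.13689879e-03, -4.81699067e-05]), 'eef_pos': array([ 0.22155498, -0.47568979,  0.23873541]), 'eef_rot': array([-1.79927942e+02, -1.55833054e-02,  2.49716315e+01]), 'contact_force': array([-0.84322561,  0.26994523,  0.1001333 ]), 'moment': array([ 0.01346217,  0.0506989 , -0.03016889]), 'finger_gap': 0.08552409175552128} 0.008
top 402.7877800438239 315.03532911877187 [[-2.04983538e-02 -9.99789843e-01 -2.95019123e-04]
 [-9.98431884e-01  2.04858849e-02 -5.20970435e-02]
 [ 5.20921387e-02 -7.73347132e-04 -9.98641983e-01]] [0.06215458 0.55353397 1.43895995]
side 429.957338049273 323.0358889906392 [[-0.69367121 -0.72019924 -0.01154556]
 [-0.50952085  0.50195675 -0.69887619]
 [ 0.50912547 -0.47890759 -0.71514948]] [0.41988012 0.30678637 1.10826299]
wrist 359.21793336262465 311.44479806559974 [[ 4.22422203e-01 -9.06398731e-01 -9.06699142e-04]
 [-8.66671739e-01 -4.04200159e-01  2.92407810e-01]
 [-2.65404556e-01 -1.22733741e-01 -9.56293287e-01]] [-0.52364741 -0.03778799  0.37885979]
```

View pics/top0.png

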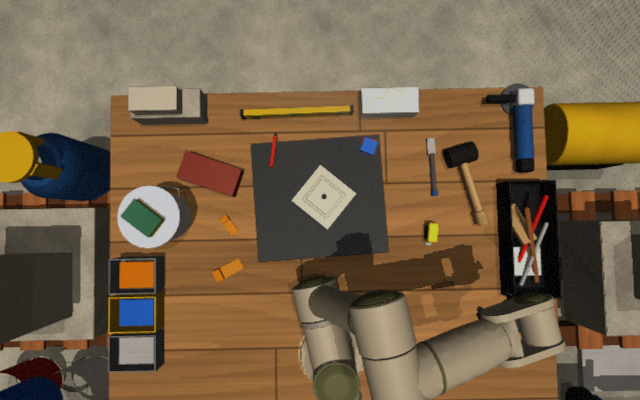

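View pics/side0.png

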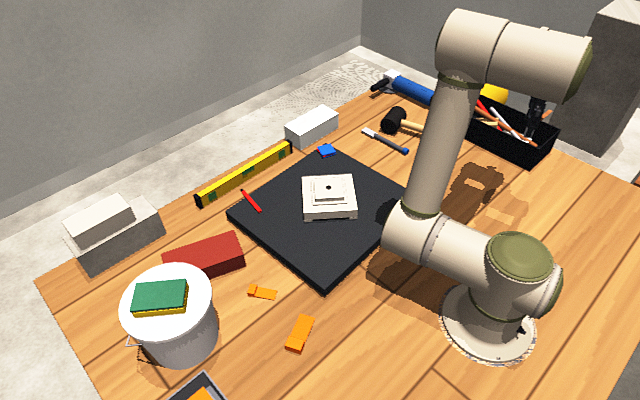

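View pics/wrist0.png

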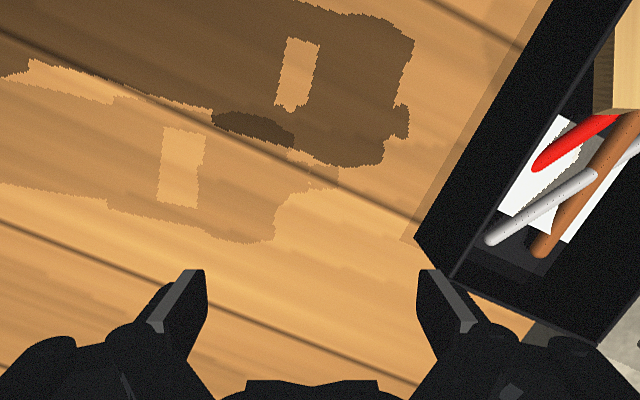

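Top view: the plinth is at (324,197), turned about 45°. There are two orange wedges, at (229,225) and (228,270), and an orange bin at (137,275). I'll measure both wedges and enlarge the crop to confirm.

```bash
cat > h.py <<'E'
import numpy as np,cv2,pickle
def world(d):
    z=d["range_z"].astype(float); v,u=np.mgrid[:z.shape[0],:z.shape[1]]
    P=np.stack([(u-d["cx"])/d["fx"]*z,(v-d["cy"])/d["fy"]*z,z],-1)
    return (P-d["t"])@d["R"]
def proj(d,X):
    p=np.asarray(X)@d["R"].T+d["t"]; return np.stack([p[...,0]/p[...,2]*d["fx"]+d["cx"],p[...,1]/p[...,2]*d["fy"]+d["cy"]],-1)
E
python3 - <<'E'
from h import *
d=pickle.load(open("pics/top0.pkl","rb")); W=world(d); img=d["img"]
hsv=cv2.cvtColor(img,cv2.COLOR_RGB2HSV)
m=((hsv[...,0]<20)&(hsv[...,1]>200)&(hsv[...,2]>150)).astype(np.uint8)
for (x0,x1,y0,y1) in ((205,250,205,245),(205,250,250,290)):
    mm=np.zeros_like(m); mm[y0:y1,x0:x1]=m[y0:y1,x0:x1]
    P=W[mm>0]; P=P[P[:,2]>-.05]; r=cv2.minAreaRect(P[:,:2].astype(np.float32)*1000); print(len(P),r,P[:,2].min(),P[:,2].max())
    for p in (P[P[:,2]>np.percentile(P[:,2],70)],P): print(p.mean(0))
# stone
S=W[150:240,280:370].reshape(-1,3)
print(np.percentile(S[:,2],[5,50,95]))
for lo,hi in ((.075,.12),(.098,.12)):
    s=S[(S[:,2]>lo)&(S[:,2]<hi)]; print(len(s),cv2.minAreaRect(s[:,:2].astype(np.float32)*1000),s.mean(0))
c=np.hstack([cv2.resize(img[195:295,190:270,::-1],None,fx=5,fy=5,interpolation=2),cv2.resize(img[155:240,280:365,::-1],(400,500),interpolation=2)])
cv2.imwrite("pics/crop1.png",c)
for n,(u,v) in dict(plate=(320,245),crayon=(272,150),pads=(369,146),tape=(432,232),tub=(148,216),brick=(210,173)).items(): print(n,W[v,u])
E
```

```text
162 ((466.6038818359375, 365.18585205078125), (72.68407440185547, 32.266910552978516), 38.71963119506836) -0.006278866164033661 0.023427520488473578
[0.48545543 0.37788735 0.01745673]
[0.46708048 0.36491691 0.00865063]
322 ((375.1554870605469, 234.0453338623047), (40.35972595214844, 418.7066650390625), 26.65824317932129) -0.004227716492335954 1.465861634624073
[0.29767311 0.38748864 0.06858841]
[0.30908424 0.36544509 0.02540165]
[0.04137398 0.04728351 0.10638002]
2150 ((559.3847045898438, 20.617088317871094), (160.14968872070312, 159.96421813964844), 50.05557632446289) [0.55820768 0.02057516 0.09318048]
675 ((558.4815673828125, 19.813114166259766), (97.27989196777344, 87.77410888671875), 50.06298828125) [0.55889021 0.02019368 0.10674126]
plate [0.39033859 0.03673811 0.04691856]
crayon [0.72802314 0.19915884 0.05508379]
pads [ 0.73530361 -0.14359374  0.05460595]
tape [ 0.42829647 -0.3529037   0.0628577 ]
tub [0.50130949 0.56983806 0.21605825]
brick [0.65047452 0.41753109 0.05894774]
```

View pics/crop1.png

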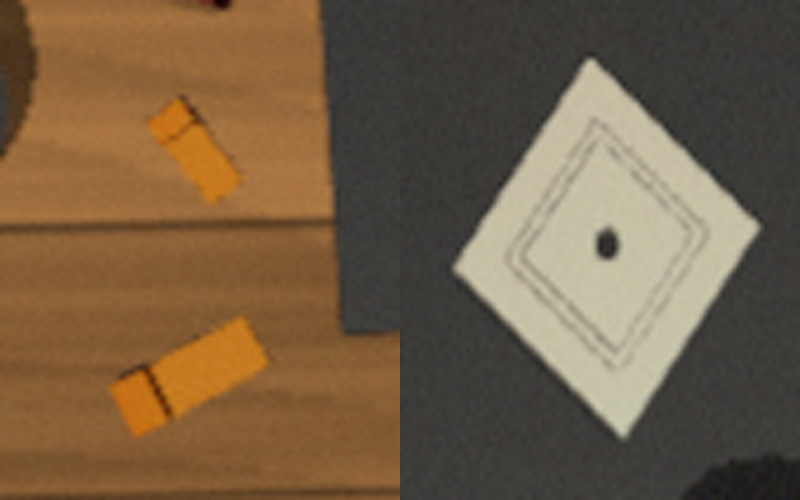

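In the top view, wedge candidates are:
- **(229,225):** footprint 73 x 32 mm, which matches the 75 x 30 mm wedge. This is the smaller one, so it is the one meant. Its head is upper-left and its tip lower-right.
- **(228,270):** clearly larger, so a decoy.
- **(137,275):** an orange bin.

I'll now work out the corner points.

```bash
cat >> h.py <<'E'
from scipy.spatial.transform import Rotation as Ro
C=np.array([.559,.0205]); YS=50.06
def corners(C=C,YS=YS):
    return {n:C+.0933*np.array([np.cos(np.radians(YS+a)),np.sin(np.radians(YS+a))]) for n,a in dict(a=45,b=135,c=225,d=-45).items()}
def go(p,yaw):
    from workcell import manip
    s=manip.state(); R=Ro.from_euler('xyz',s['eef_rot'],degrees=True); T=Ro.from_euler('xyz',[180,0,yaw],degrees=True)
    print('t',s['t'],'pos',s['eef_pos'].round(4),'F',s['contact_force'].round(2),'gap',s['finger_gap'].round(4),'q',s['qpos'].round(0))
    print('shift mm',(R.inv().apply(np.array(p)-s['eef_pos'])*1000).round(1),'rotvec',(R.inv()*T).as_rotvec().round(3))
E
python3 - <<'E'
from h import *
k=corners(); print(k)
go([*k['d'],.12],50)
go([*k['d'],.20],50)
E
```

```text
{'a': array([0.55077104, 0.1134364 ]), 'b': array([0.4660636 , 0.01227104]), 'c': array([ 0.56722896, -0.0724364 ]), 'd': array([0.6519364 , 0.02872896])}Traceback (most recent call last):
  File "<stdin>", line 3, in <module>
  File "h.py", line 15, in go
    print('t',s['t'],'pos',s['eef_pos'].round(4),'F',s['contact_force'].round(2),'gap',s['finger_gap'].round(4),'q',s['qpos'].round(0))
                                                                                       ^^^^^^^^^^^^^^^^^^^^^
AttributeError: 'float' object has no attribute 'round'
```

```bash
sed -i "s/s\['finger_gap'\].round(4)/round(s['finger_gap'],4)/" h.py
python3 - <<'E'
from h import *
k=corners()
go([*k['c'],.20],50)
go([*k['c'],.12],50)
E
```

```text
t 0.15 pos [ 0.2216 -0.4758  0.2389] F [0.13 0.47 0.55] gap 0.0856 q [-78.  18.  86.   0.  76. -13.]
shift mm [ 483.6 -219.7   39.2] rotvec [-0.001 -0.    -0.437]
t 0.15 pos [ 0.2216 -0.4758  0.2389] F [0.13 0.47 0.55] gap 0.0856 q [-78.  18.  86.   0.  76. -13.]
shift mm [ 483.6 -219.6  119.2] rotvec [-0.001 -0.    -0.437]
```

Request:
servo_tool([
  [40,-18,3,0,0,-0.04],
  [85,-39,7,0,0,-0.08],
  [130,-59,11,0,0,-0.12],
  [175,-80,14,0,0,-0.16],
  [220,-100,18,0,0,-0.2],
  [265,-120,21,0,0,-0.24],
  [310,-141,25,0,0,-0.28],
  [355,-161,29,0,0,-0.32],
  [400,-182,32,0,0,-0.36],
  [445,-202,36,0,0,-0.4],
  [483,-220,39,0,0,-0.437],
  [483,-220,39,0,0,-0.437],
], jaw=0)

```text
t: 1.35
eef_pos: [0.5682, -0.0685, 0.1991]
eef_rot: [-179.9, -0.1, 50.3]
contact_force: [-0.2, 0.4, 0.8]
finger_gap: -0.0005
```

Run:
```python
from h import *
from workcell import manip
k=corners()
go([*k['c'],.098],50)
d=manip.get_image("wrist"); pickle.dump(d,open("pics/w1.pkl","wb"));cv2.imwrite("pics/w1.png",d["img"][:,:,::-1])
```

```text
t 1.35 pos [ 0.5682 -0.0685  0.1991] F [-0.16  0.39  0.76] gap -0.0005 q [-19.  26.  81.   0.  74.  21.]
shift mm [ -3.7   2.  101.1] rotvec [-0.002 -0.001  0.006]
```

View pics/w1.png

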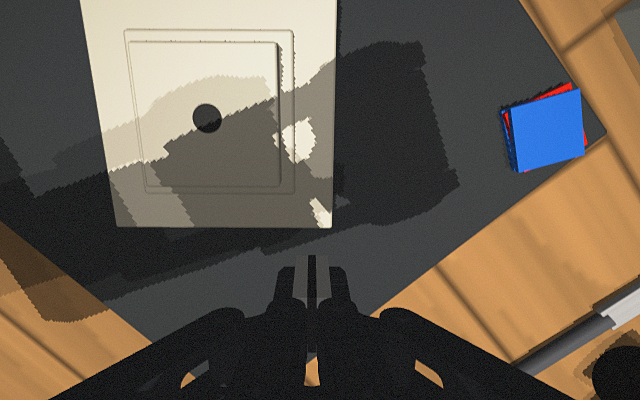

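The wrist view shows the plinth with its near corner at (333,226) and the closed fingers near (312,290). I'll refine the stone pose from this depth map.

Run:
```python
from h import *
d=pickle.load(open("pics/w1.pkl","rb")); W=world(d)
def fit(W,u0,u1,v0,v1):
  S=W[v0:v1,u0:u1].reshape(-1,3)
  for lo,hi in ((.078,.12),(.101,.12)):
    s=S[(S[:,2]>lo)&(S[:,2]<hi)]
    r=Ro.from_euler('z',-50.06,degrees=True).apply(s)*1000
    print(lo,len(s),'x',np.percentile(r[:,0],[.2,99.8]).round(1),'y',np.percentile(r[:,1],[.2,99.8]).round(1), np.median(s[:,2]))
fit(W,60,360,0,245)
d=pickle.load(open("pics/top0.pkl","rb")); W0=world(d)
fit(W0,280,370,150,240)
c=Ro.from_euler('z',-50.06,degrees=True).apply([.559,.0205,0])*1000;print(c)
print(proj(pickle.load(open("pics/w1.pkl","rb")),[[0.5672,-.0724,.085]]))
# slab near-edge orientation
s=W[(W[...,2]>.08)&(W[...,2]<.089)]
```

```text
0.078 53539 x [295.4 444. ] y [-493.3 -334.7] 0.08602555447340673
0.101 20685 x [330.8 418.1] y [-457.7 -370.5] 0.10545599069401135
0.078 2145 x [295.  453.7] y [-495. -336.] 0.08892168295910763
0.101 658 x [330.5 418. ] y [-459.3 -372. ] 0.10698209550301022
[ 374.5873487  -415.43419237    0.        ]
[[315.16348821 210.08397057]]
```

Request:
servo_tool([
  [-2,1,20,0,0,0.006],
  [-4,2,50,0,0,0.006],
  [-4,2,80,0,0,0.006],
  [-4,2,93,0,0,0.006],
  [-4,2,99,0,0,0.006],
  [-4,2,101,0,0,0.006],
  [-4,2,101,0,0,0.006],
  [-4,2,101,0,0,0.006],
])

```text
t: 2.2
eef_pos: [0.5664, -0.0749, 0.0994]
eef_rot: [-180.0, -0.0, 49.9]
contact_force: [0.4, -0.4, 0.3]
finger_gap: 0.0005
```

Request:
servo_tool([
  [0,0,2,0,0,0],
  [0,0,4,0,0,0],
  [0,0,5,0,0,0],
  [0,0,5,0,0,0],
])

```text
t: 2.6
eef_pos: [0.5663, -0.0749, 0.0942]
eef_rot: [-180.0, -0.0, 49.9]
contact_force: [0.3, 0.6, 0.4]
finger_gap: -0.0001
```

Request:
servo_tool([
  [0,0,0.5,0,0,0],
  [0,0,1,0,0,0],
  [0,0,1,0,0,0],
])

```text
t: 2.9
eef_pos: [0.5663, -0.0749, 0.0932]
eef_rot: [-180.0, -0.0, 49.9]
contact_force: [-0.1, 0.0, 0.1]
finger_gap: -0.0002
```

Request:
servo_tool([
  [0,0,0.5,0,0,0],
  [0,0,1,0,0,0],
  [0,0,1,0,0,0],
])

```text
t: 3.2
eef_pos: [0.5664, -0.0751, 0.0925]
eef_rot: [-180.0, -0.0, 49.9]
contact_force: [-0.8, -2.2, 3.4]
finger_gap: 0.0001
```

Request:
servo_tool([
  [0,0,0.7,0,0,0],
  [0,0,0.7,0,0,0],
])

```text
t: 3.4
eef_pos: [0.5665, -0.0753, 0.0919]
eef_rot: [180.0, -0.0, 49.9]
contact_force: [-2.0, -1.4, 4.5]
finger_gap: 0.0001
```

Request:
servo_tool([
  [0,0,0.9,0,0,0],
  [0,0,0.9,0,0,0],
])

```text
t: 3.6
eef_pos: [0.5665, -0.0756, 0.0911]
eef_rot: [180.0, -0.0, 49.9]
contact_force: [-1.6, -2.8, 5.9]
finger_gap: -0.0004
```

Request:
servo_tool([
  [0,0,1,0,0,0],
  [0,0,1,0,0,0],
])

```text
t: 3.8
eef_pos: [0.5666, -0.0759, 0.0902]
eef_rot: [179.9, 0.0, 49.9]
contact_force: [-2.5, -3.7, 5.2]
finger_gap: -0.0
```

Request:
servo_tool([
  [0,0,1,0,0,0],
  [0,0,1,0,0,0],
])

```text
t: 4.0
eef_pos: [0.5667, -0.0761, 0.0898]
eef_rot: [179.9, 0.0, 49.9]
contact_force: [-4.1, -2.5, 8.2]
finger_gap: 0.0001
```

Request:
servo_tool([
  [0,0,0.9,0,0,0],
  [0,0,0.9,0,0,0],
  [0,0,0.9,0,0,0],
])

```text
t: 4.3
eef_pos: [0.5667, -0.0761, 0.0898]
eef_rot: [179.9, 0.0, 49.9]
contact_force: [-4.6, -2.4, 11.7]
finger_gap: -0.0
```

Run:
```python
from h import *
from workcell import manip
s=manip.state();print(s['t'],s['eef_pos'],s['contact_force'])
d=manip.get_image("wrist"); pickle.dump(d,open("pics/w2.pkl","wb"));cv2.imwrite("pics/w2.png",d["img"][:,:,::-1])
t=manip.get_image("top"); pickle.dump(t,open("pics/t2.pkl","wb"))
def plane(d,name):
    W=world(d); s=W[(abs(W[...,0]-.559)<.05)&(abs(W[...,1]-.02)<.05)&(W[...,2]>.102)&(W[...,2]<.113)]
    A=np.c_[s[:,:2]-[.559,.0205],np.ones(len(s))]; c,*_=np.linalg.lstsq(A,s[:,2],rcond=None)
    print(name,len(s),c.round(4))
plane(pickle.load(open("pics/w1.pkl","rb")),'w before'); plane(d,'w now')
plane(pickle.load(open("pics/top0.pkl","rb")),'top before'); plane(t,'top now')
```

```text
4.3 [ 0.56668093 -0.07612069  0.0897566 ] [-4.59276029 -2.36927215 11.74271844]
w before 19177 [1.000e-04 1.100e-03 1.055e-01]
w now 56510 [-0.0037  0.0384  0.1057]
top before 580 [-0.0025 -0.0027  0.107 ]
top now 521 [-1.000e-04  3.250e-02  1.071e-01]
```

View pics/w2.png

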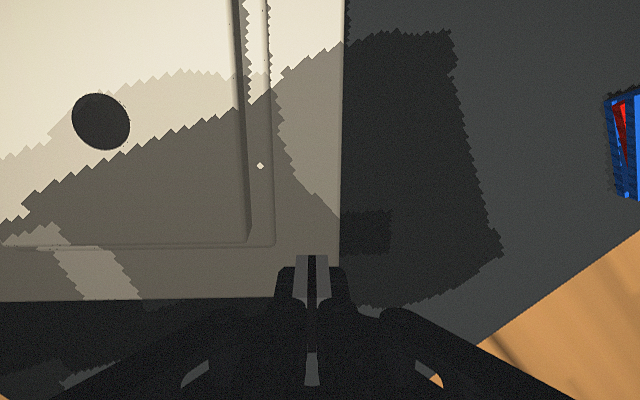

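Corner c, the one near (0.567,-0.072), sank about 3 mm at 5–6 N and then bottomed out at 11.7 N. The depth data shows the stone tilted about 0.036 rad towards it, so c is the loose corner. I'll lift off and go for the wedge.

Request:
servo_tool([
  [0,0,-1.5,0,0,0],
  [0,0,-3,0,0,0],
  [0,0,-5,0,0,0],
  [0,0,-15,0,0,0],
  [0,0,-40,0,0,0],
  [0,0,-75,0,0,0],
  [0,0,-110,0,0,0],
  [0,0,-110,0,0,0],
])

```text
t: 5.2
eef_pos: [0.5683, -0.0765, 0.2051]
eef_rot: [179.4, -0.2, 49.9]
contact_force: [0.8, -1.5, 0.3]
finger_gap: -0.0001
```

Run:
```python
from h import *
from workcell import manip
t=manip.get_image("top"); pickle.dump(t,open("pics/t3.pkl","wb"))
W=world(t); s=W[(abs(W[...,0]-.559)<.05)&(abs(W[...,1]-.02)<.05)&(W[...,2]>.102)&(W[...,2]<.113)]
A=np.c_[s[:,:2]-[.559,.0205],np.ones(len(s))]; print(np.linalg.lstsq(A,s[:,2],rcond=None)[0])
# wedge head guess & view standoff: camera ahead 74mm in tool x
ax=np.array([np.cos(np.radians(38.7)),np.sin(np.radians(38.7))])
head=np.array([.4666,.3652])+ax*.0275; print(head)
go([*(head),.20],218.7)
go([*(head+ax*.05),.20],218.7)
```

```text
[-0.00011198 -0.00194584  0.10701714]
[0.48806184 0.38239417]
t 5.25 pos [ 0.5673 -0.0762  0.2022] F [-0.48 -0.47 -1.06] gap -0.0003 q [-19.  25.  81.  -0.  73.  21.]
shift mm [ 2.995e+02 -3.562e+02  3.000e-01] rotvec [ 0.003  0.009 -2.947]
t 5.25 pos [ 0.5673 -0.0762  0.2022] F [-0.48 -0.47 -1.06] gap -0.0003 q [-19.  25.  81.  -0.  73.  21.]
shift mm [ 348.6 -346.5    0.4] rotvec [ 0.003  0.009 -2.947]
```

Stone is level again. I'll swing over to the wedge in two halves.

Request:
servo_tool([
  [15,-18,0,0,0,-0.14],
  [30,-36,0,0,0,-0.28],
  [45,-54,0,0,0,-0.42],
  [60,-72,0,0,0,-0.56],
  [75,-90,0,0,0,-0.7],
  [90,-108,0,0,0,-0.84],
  [105,-126,0,0,0,-0.98],
  [120,-144,0,0,0,-1.12],
  [135,-162,0,0,0,-1.26],
  [150,-180,0,0,0,-1.4],
  [165,-198,0,0,0,-1.54],
  [180,-216,0,0,0,-1.68],
], jaw=0.75)

```text
t: 6.45
eef_pos: [0.5175, 0.2015, 0.2]
eef_rot: [-180.0, 0.3, 146.5]
contact_force: [0.7, 0.1, -0.3]
finger_gap: 0.0638
```

Run:
```python
from h import *
go([.488,.3824,.20],218.7)
```

```text
t 6.45 pos [0.5175 0.2015 0.2   ] F [ 0.71  0.12 -0.31] gap 0.0638 q [  9.  23.  84.  -0.  72. -47.]
shift mm [124.5 134.5  -0.8] rotvec [-0.004  0.004 -1.261]
```

Request:
servo_tool([
  [14,15,0,0,0,-0.14],
  [28,30,0,0,0,-0.28],
  [42,45,0,0,0,-0.42],
  [56,60,0,0,0,-0.56],
  [70,75,0,0,0,-0.7],
  [84,90,0,0,0,-0.84],
  [98,105,0,0,0,-0.98],
  [112,120,0,0,0,-1.12],
  [124,134,0,0,0,-1.26],
  [124,134,0,0,0,-1.26],
  [124,134,0,0,0,-1.26],
])

```text
t: 7.55
eef_pos: [0.4879, 0.3814, 0.1983]
eef_rot: [-179.7, -0.0, -141.5]
contact_force: [-0.4, -0.3, 0.2]
finger_gap: 0.0642
```

Run:
```python
from h import *
from workcell import manip
go([.488,.3824,.20],218.7)
d=manip.get_image("wrist"); pickle.dump(d,open("pics/w4.pkl","wb"));cv2.imwrite("pics/w4.png",d["img"][:,:,::-1])
W=world(d); hsv=cv2.cvtColor(d["img"],cv2.COLOR_RGB2HSV)
m=((hsv[...,0]<20)&(hsv[...,1]>200)&(hsv[...,2]>100)).astype(np.uint8)
n,l,st,ce=cv2.connectedComponentsWithStats(m)
for i in range(1,n):
    if st[i,4]>300:
        P=W[l==i]; print(st[i],cv2.minAreaRect(P[:,:2].astype(np.float32)*1000),P[:,2].min(),P[:,2].max())
        h=P[P[:,2]>.014]
        if len(h)>50: print(' head',cv2.minAreaRect(h[:,:2].astype(np.float32)*1000),h[:,2].mean())
```

```text
t 7.55 pos [0.4879 0.3814 0.1983] F [-0.42 -0.31  0.24] gap 0.0642 q [  27.   32.   72.   -0.   77. -101.]
shift mm [-0.7  0.7 -1.8] rotvec [-0.005 -0.001 -0.003]
[ 378    0  137   39 3482] ((344.01641845703125, 360.2298583984375), (55.33769226074219, 167.01239013671875), 55.87773132324219) 0.0007714339111943117 0.33236361027079264
 head ((350.821044921875, 370.2718505859375), (31.077085494995117, 167.01239013671875), 55.87773132324219) 0.02889286320855198
[ 294  107   37   87 2793] ((462.1376037597656, 361.6412353515625), (83.9503173828125, 30.123411178588867), 35.81953048706055) -0.0004187157081114854 0.33236361027079264
 head ((462.3713073730469, 361.0972900390625), (83.69104766845703, 29.833532333374023), 36.99338150024414) 0.019268900434756354
```

View pics/w4.png

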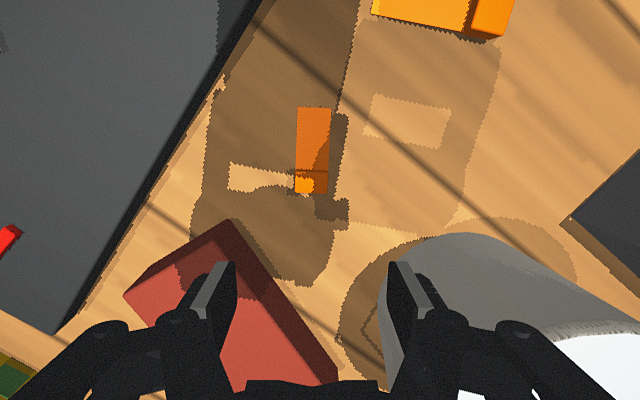

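The small wedge is at (312,150), with its head at (311,182) towards the fingers. The larger one is at the top, (440,15). I'll fit the small one with outliers filtered out.

Run:
```python
from h import *
d=pickle.load(open("pics/w4.pkl","rb"))
W=world(d); hsv=cv2.cvtColor(d["img"],cv2.COLOR_RGB2HSV)
m=((hsv[...,0]<20)&(hsv[...,1]>200)&(hsv[...,2]>100)).astype(np.uint8); m[:95]=0;m[205:]=0
m=cv2.erode(m,np.ones((3,3)))
P=W[m>0]; P=P[(P[:,2]<.023)&(P[:,2]>-.005)]
r=cv2.minAreaRect(P[:,:2].astype(np.float32)*1000); print(len(P),r)
for a in (36,37,38,38.7,39.5,40.5):
    q=Ro.from_euler('z',-a,degrees=True).apply(P)*1000
    print(a,np.percentile(q[:,:2],[1,99],axis=0).round(1).tolist(), np.ptp(np.percentile(q[:,1],[1,99])).round(2))
a=38.7
q=Ro.from_euler('z',-a,degrees=True).apply(P)*1000
hh=q[q[:,2]>14]; print('head x',np.percentile(hh[:,0],[1,99]),'y',np.percentile(hh[:,1],[1,99]),len(hh))
```

```text
2463 ((465.5935974121094, 364.2647399902344), (72.34355163574219, 27.86636734008789), 36.149715423583984)
36 [[555.3, 7.5], [626.0, 34.5]] 26.93
37 [[555.6, -2.9], [626.3, 24.3]] 27.24
38 [[555.7, -13.3], [626.4, 14.3]] 27.67
38.7 [[555.7, -20.7], [626.3, 7.4]] 28.11
39.5 [[555.5, -29.2], [626.1, -0.5]] 28.67
40.5 [[555.2, -39.8], [625.8, -10.4]] 29.42
head x [608.79851241 626.84506633] y [-21.38527017   5.52318263] 589
```

Run:
```python
from h import *
go([.4877,.3806,.0100],216.5)
```

```text
t 7.6 pos [0.4881 0.381  0.1985] F [-0.67  0.46 -0.33] gap 0.0642 q [  27.   32.   72.   -0.   77. -101.]
shift mm [  0.5   0.9 188.5] rotvec [-0.005 -0.     0.035]
```

Request:
servo_tool([
  [0.5,1,30,-0.005,0,0.035],
  [0.5,1,70,-0.005,0,0.035],
  [0.5,1,110,-0.005,0,0.035],
  [0.5,1,145,-0.005,0,0.035],
  [0.5,1,165,-0.005,0,0.035],
  [0.5,1,178,-0.005,0,0.035],
  [0.5,1,184,-0.005,0,0.035],
  [0.5,1,188,-0.005,0,0.035],
  [0.5,1,188,-0.005,0,0.035],
  [0.5,1,188,-0.005,0,0.035],
])

```text
t: 8.6
eef_pos: [0.4881, 0.3809, 0.0115]
eef_rot: [-180.0, 0.1, -143.5]
contact_force: [-0.9, -0.1, -0.6]
finger_gap: 0.0642
```

Run:
```python
from h import *
from workcell import manip
go([.4877,.3806,.0100],216.5)
d=manip.get_image("wrist"); pickle.dump(d,open("pics/w5.pkl","wb"));cv2.imwrite("pics/w5.png",d["img"][:,:,::-1])
```

```text
t 8.6 pos [0.4881 0.3809 0.0115] F [-0.89 -0.08 -0.59] gap 0.0642 q [ 27.  44.  81.  -0.  55. -99.]
shift mm [0.5 0.  1.5] rotvec [-0.     0.001 -0.001]
```

View pics/w5.png

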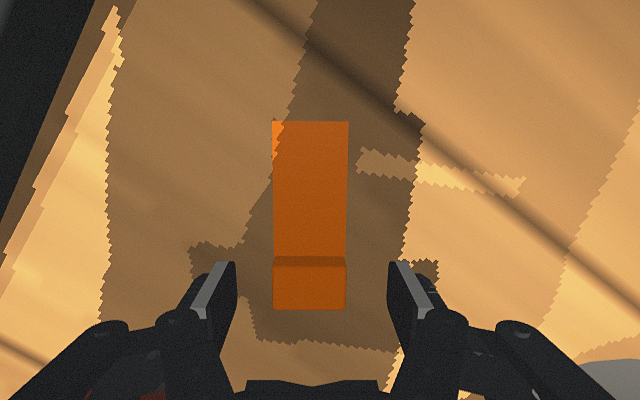

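The head is centred between the pads (272–346 px against fingers at 236 and 388) and aligned with them. Closing.

Request:
servo_tool([
  [0,0,1,0,0,0],
  [0,0,1,0,0,0],
  [0,0,1,0,0,0],
  [0,0,1,0,0,0],
  [0,0,1,0,0,0],
  [0,0,1,0,0,0],
  [0,0,1,0,0,0],
], jaw=0.2, grip_force=40)

```text
t: 9.35
eef_pos: [0.4883, 0.3811, 0.0109]
eef_rot: [-180.0, 0.1, -143.5]
contact_force: [-1.5, -0.0, 5.6]
finger_gap: 0.029
```

Request:
servo_tool([
  [0,0,-5,0,0,0],
  [0,0,-20,0,0,0],
  [0,0,-50,0,0,0],
  [0,0,-90,0,0,0],
  [0,0,-130,0,0,0],
  [0,0,-170,0,0,0],
  [0,0,-180,0,0,0],
  [0,0,-180,0,0,0],
])

```text
t: 10.15
eef_pos: [0.4883, 0.3812, 0.1931]
eef_rot: [-179.9, 0.3, -143.5]
contact_force: [-0.4, -0.7, -0.5]
finger_gap: 0.0291
```

Run:
```python
from h import *
from workcell import manip
ang=np.radians(-84.94); u=np.array([np.cos(ang),np.sin(ang)])
for r in (.1131+.01+.065,): print(C+u*r); go([*(C+u*r),.19],95.06)
d=manip.get_image("wrist"); pickle.dump(d,open("pics/w6.pkl","wb"));cv2.imwrite("pics/w6.png",d["img"][:,:,::-1])
W=world(pickle.load(open("pics/top0.pkl","rb")))
for y in (160,190,220):
  print([ (u,W[y,u].round(3).tolist()) for u in range(376,394,3)])
```

```text
[ 0.57559021 -0.16686695]
t 10.15 pos [0.4883 0.3812 0.1931] F [-0.4  -0.67 -0.49] gap 0.0291 q [ 27.  32.  72.  -0.  76. -99.]
shift mm [ 255.6 -492.5    2.2] rotvec [0.005 0.005 2.119]
[(376, [0.686, -0.168, 0.048]), (379, [0.686, -0.179, 0.044]), (382, [0.692, -0.197, 0.002]), (385, [0.692, -0.208, -0.0]), (388, [0.692, -0.219, -0.001]), (391, [0.691, -0.229, 0.006])]
[(376, [0.58, -0.166, 0.044]), (379, [0.58, -0.177, 0.041]), (382, [0.579, -0.187, 0.043]), (385, [0.582, -0.206, -0.003]), (388, [0.582, -0.215, 0.007]), (391, [0.582, -0.227, -0.003])]
[(376, [0.474, -0.162, 0.045]), (379, [0.474, -0.172, 0.051]), (382, [0.473, -0.182, 0.051]), (385, [0.473, -0.195, 0.041]), (388, [0.473, -0.213, -0.003]), (391, [0.473, -0.223, 0.002])]
```

View pics/w6.png

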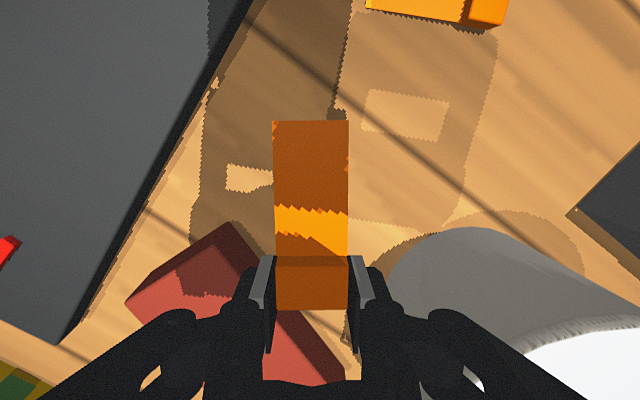

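The wedge is held straight, tip forward. Carrying it to outside corner c, lined up on the diagonal.

Request:
servo_tool([
  [12,-25,0,0,0,0.1],
  [28,-56,0,0,0,0.23],
  [44,-87,0,0,0,0.37],
  [60,-118,0,0,0,0.5],
  [76,-149,0,0,0,0.63],
  [92,-180,0,0,0,0.77],
  [108,-211,0,0,0,0.9],
  [124,-242,0,0,0,1.03],
  [140,-273,0,0,0,1.17],
  [156,-304,0,0,0,1.3],
  [172,-335,0,0,0,1.43],
  [188,-366,0,0,0,1.57],
])

```text
t: 11.4
eef_pos: [0.5533, -0.0265, 0.1888]
eef_rot: [-180.0, -0.1, 126.2]
contact_force: [0.4, 0.4, -0.1]
finger_gap: 0.029
```

Run:
```python
from h import *
go([.5756,-.1669,.12],95.06)
```

```text
t 11.4 pos [ 0.5533 -0.0265  0.1888] F [ 0.44  0.38 -0.11] gap 0.029 q [-15.  24.  85.   0.  71. -51.]
shift mm [-126.6  -64.9   68.5] rotvec [-0.001 -0.002  0.543]
```

Request:
servo_tool([
  [-28,-14,0,0,0,0.12],
  [-56,-29,0,0,0,0.24],
  [-84,-43,0,0,0,0.36],
  [-108,-55,0,0,0,0.46],
  [-122,-63,10,0,0,0.52],
  [-127,-65,30,0,0,0.543],
  [-127,-65,55,0,0,0.543],
  [-127,-65,75,0,0,0.543],
  [-127,-65,90,0,0,0.543],
  [-127,-65,100,0,0,0.543],
  [-127,-65,100,0,0,0.543],
  [-127,-65,100,0,0,0.543],
])

```text
t: 12.6
eef_pos: [0.5757, -0.1672, 0.0885]
eef_rot: [-179.9, -0.1, 95.1]
contact_force: [-0.3, -0.0, -0.4]
finger_gap: 0.0288
```

Run:
```python
from h import *
from workcell import manip
go([.5756,-.1669,.0565],95.06)
d=manip.get_image("wrist"); pickle.dump(d,open("pics/w7.pkl","wb"));cv2.imwrite("pics/w7.png",d["img"][:,:,::-1])
W=world(d)
m=(W[...,2]>.078)&(W[...,2]<.095); 
s=W[m]; r=Ro.from_euler('z',-50.06,degrees=True).apply(s)*1000
print(np.percentile(r[:,0],[.2,99.8]),np.percentile(r[:,1],[.2,99.8]))
s=W[(W[...,2]>.101)&(W[...,2]<.112)]; r=Ro.from_euler('z',-50.06,degrees=True).apply(s)*1000
print(np.percentile(r[:,0],[.2,99.8]),np.percentile(r[:,1],[.2,99.8]))
```

```text
t 12.6 pos [ 0.5757 -0.1672  0.0885] F [-0.31 -0.05 -0.41] gap 0.0288 q [-27.  36.  82.   0.  62. -33.]
shift mm [ 0.2  0.  32. ] rotvec [-0.002 -0.002  0.   ]
[227.77109885 335.32661546] [-562.05603807 -453.14366564]
[224.05060842 266.64457424] [-565.78677059 -523.2623114 ]
```

View pics/w7.png

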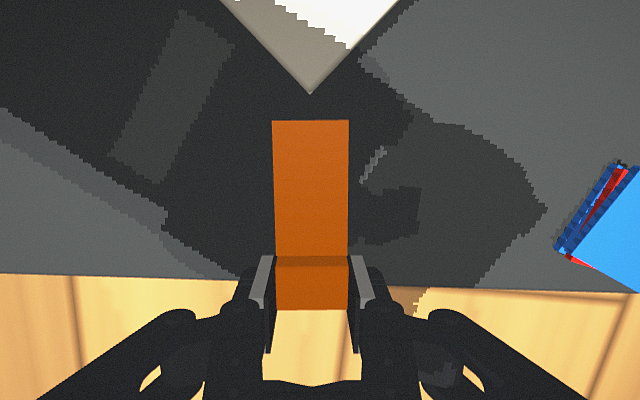

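The tip (310,121) lines up with the corner (310,95). Lowering onto the plate.

Request:
servo_tool([
  [0,0,10,0,0,0],
  [0,0,20,0,0,0],
  [0,0,27,0,0,0],
  [0,0,30,0,0,0],
  [0,0,30,0,0,0],
])

```text
t: 13.15
eef_pos: [0.5757, -0.1672, 0.0584]
eef_rot: [-179.9, -0.1, 95.1]
contact_force: [0.1, -0.0, -0.1]
finger_gap: 0.0291
```

Request:
servo_tool([
  [0,0,0.7,0,0,0],
  [0,0,0.7,0,0,0],
  [0,0,0.7,0,0,0],
])

```text
t: 13.45
eef_pos: [0.5758, -0.1672, 0.0579]
eef_rot: [-179.9, -0.1, 95.1]
contact_force: [0.7, -0.7, -0.2]
finger_gap: 0.029
```

Request:
servo_tool([
  [0,0,0.7,0,0,0],
  [0,0,0.7,0,0,0],
  [0,0,0.7,0,0,0],
])

```text
t: 13.75
eef_pos: [0.5758, -0.1672, 0.0573]
eef_rot: [-179.9, -0.1, 95.1]
contact_force: [-0.3, -0.3, -0.1]
finger_gap: 0.0285
```

Request:
servo_tool([
  [0,0,0.7,0,0,0],
  [0,0,0.7,0,0,0],
  [0,0,0.7,0,0,0],
])

```text
t: 14.05
eef_pos: [0.5758, -0.1672, 0.0565]
eef_rot: [-179.9, -0.1, 95.1]
contact_force: [-0.5, 0.0, -0.7]
finger_gap: 0.0294
```

Request:
servo_tool([
  [0,0,0.5,0,0,0],
  [0,0,0.5,0,0,0],
  [0,0,0.5,0,0,0],
])

```text
t: 14.35
eef_pos: [0.5758, -0.1672, 0.056]
eef_rot: [-179.9, -0.1, 95.1]
contact_force: [0.2, 0.7, -0.1]
finger_gap: 0.0289
```

Request:
servo_tool([
  [0,0,0.5,0,0,0],
  [0,0,0.5,0,0,0],
  [0,0,0.5,0,0,0],
])

```text
t: 14.65
eef_pos: [0.5758, -0.1672, 0.0559]
eef_rot: [-179.9, -0.1, 95.1]
contact_force: [-2.7, 2.2, 5.5]
finger_gap: 0.0287
```

Request:
servo_tool([
  [0,0,0.4,0,0,0],
  [0,0,0.4,0,0,0],
  [0,0,0.4,0,0,0],
])

```text
t: 14.95
eef_pos: [0.5758, -0.1672, 0.0559]
eef_rot: [-179.9, -0.1, 95.1]
contact_force: [-3.0, 0.3, 5.5]
finger_gap: 0.029
```

Wedge is on the plate. Sliding it in with a light down-force.

Request:
servo_tool([
  [1,0,0.1,0,0,0],
  [3,0,0.1,0,0,0],
  [6,0,0.1,0,0,0],
  [9,0,0.1,0,0,0],
  [12,0,0.1,0,0,0],
  [14,0,0.1,0,0,0],
  [15,0,0.1,0,0,0],
  [15,0,0.1,0,0,0],
])

```text
t: 15.75
eef_pos: [0.5746, -0.152, 0.056]
eef_rot: [-179.9, -0.1, 95.1]
contact_force: [-0.2, 0.5, 3.8]
finger_gap: 0.029
```

Run:
```python
from h import *
from workcell import manip
go([.5756,-.1669,.0565],95.06)
d=manip.get_image("wrist"); pickle.dump(d,open("pics/w8.pkl","wb"));cv2.imwrite("pics/w8.png",d["img"][:,:,::-1])
```

```text
t 15.75 pos [ 0.5746 -0.152   0.056 ] F [-0.22  0.53  3.78] gap 0.029 q [-26.  38.  85.   0.  58. -31.]
shift mm [-14.9  -0.3  -0.6] rotvec [-0.001 -0.002  0.001]
```

View pics/w8.png

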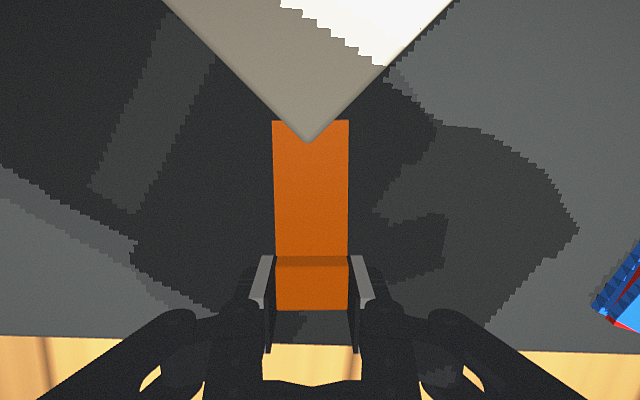

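The tip is just under the corner: slab corner at (307,142), tip edge at row 121. Continuing in small steps while watching the force.

Request:
servo_tool([
  [2,0,-0.1,0,0,0],
  [4,0,-0.1,0,0,0],
  [6,0,-0.1,0,0,0],
  [6,0,-0.1,0,0,0],
])

```text
t: 16.2
eef_pos: [0.5739, -0.1456, 0.056]
eef_rot: [-179.9, -0.1, 95.1]
contact_force: [-0.2, 0.7, 2.0]
finger_gap: 0.029
```

Request:
servo_tool([
  [1,0,0,0,0,0],
  [1,0,0,0,0,0],
])

```text
t: 16.4
eef_pos: [0.5738, -0.1444, 0.0559]
eef_rot: [-179.9, -0.2, 95.1]
contact_force: [0.5, -0.4, 2.3]
finger_gap: 0.0289
```

Request:
servo_tool([
  [1,0,0,0,0,0],
  [1,0,0,0,0,0],
])

```text
t: 16.6
eef_pos: [0.5737, -0.1433, 0.0559]
eef_rot: [-179.9, -0.2, 95.1]
contact_force: [-0.7, -1.0, 2.7]
finger_gap: 0.0288
```

Request:
servo_tool([
  [1,0,0,0,0,0],
  [1,0,0,0,0,0],
])

```text
t: 16.8
eef_pos: [0.5736, -0.1423, 0.0559]
eef_rot: [-179.9, -0.2, 95.1]
contact_force: [-0.0, -1.5, 2.3]
finger_gap: 0.0292
```

Request:
servo_tool([
  [1,0,0,0,0,0],
  [1,0,0,0,0,0],
])

```text
t: 17.0
eef_pos: [0.5735, -0.1412, 0.0559]
eef_rot: [-179.9, -0.2, 95.1]
contact_force: [0.2, -1.0, 2.6]
finger_gap: 0.0291
```

Request:
servo_tool([
  [1,0,0,0,0,0],
  [1,0,0,0,0,0],
])

```text
t: 17.2
eef_pos: [0.5734, -0.14, 0.0559]
eef_rot: [-179.9, -0.2, 95.1]
contact_force: [0.0, 0.3, 2.3]
finger_gap: 0.0291
```

Request:
servo_tool([
  [1,0,0,0,0,0],
  [1,0,0,0,0,0],
])

```text
t: 17.4
eef_pos: [0.5733, -0.1389, 0.056]
eef_rot: [-179.9, -0.2, 95.1]
contact_force: [-0.3, -0.9, 1.0]
finger_gap: 0.0292
```

Request:
servo_tool([
  [1,0,0,0,0,0],
  [1,0,0,0,0,0],
])

```text
t: 17.6
eef_pos: [0.5732, -0.1379, 0.0559]
eef_rot: [-179.9, -0.2, 95.1]
contact_force: [-0.2, -1.4, 1.4]
finger_gap: 0.0291
```

Request:
servo_tool([
  [1,0,0,0,0,0],
  [1,0,0,0,0,0],
])

```text
t: 17.8
eef_pos: [0.5731, -0.1369, 0.056]
eef_rot: [-179.9, -0.1, 95.1]
contact_force: [0.3, -2.5, 1.3]
finger_gap: 0.0292
```

Request:
servo_tool([
  [1,0,0,0,0,0],
  [1,0,0,0,0,0],
])

```text
t: 18.0
eef_pos: [0.5731, -0.1361, 0.056]
eef_rot: [-179.9, -0.1, 95.1]
contact_force: [0.4, -3.7, 1.0]
finger_gap: 0.029
```

It's biting now. A bit further, aiming for about 6 N.

Request:
servo_tool([
  [1,0,0,0,0,0],
  [1,0,0,0,0,0],
])

```text
t: 18.2
eef_pos: [0.573, -0.1354, 0.0559]
eef_rot: [-179.9, -0.1, 95.1]
contact_force: [0.5, -5.4, 0.4]
finger_gap: 0.029
```

Request:
servo_tool([
  [1,0,0,0,0,0],
  [1,0,0,0,0,0],
])

```text
t: 18.4
eef_pos: [0.573, -0.135, 0.056]
eef_rot: [-180.0, -0.0, 95.1]
contact_force: [0.6, -6.6, -0.1]
finger_gap: 0.0289
```

```bash
cat >> h.py <<'E'
def stonechk():
    from workcell import manip
    for n in ("top","side"):
        d=manip.get_image(n); W=world(d)
        s=W[(abs(W[...,0]-.559)<.06)&(abs(W[...,1]-.02)<.06)&(W[...,2]>.101)&(W[...,2]<.113)]
        A=np.c_[s[:,:2]-C,np.ones(len(s))]; print(n,len(s),'tilt',np.linalg.lstsq(A,s[:,2],rcond=None)[0].round(4))
        cv2.imwrite("pics/%s_%d.png"%(n,int(manip.state()['t']*100)),d["img"][:,:,::-1])
        r=cv2.minAreaRect(s[:,:2].astype(np.float32)*1000); print(r)
E
python3 - <<'E'
from h import *
d=pickle.load(open("pics/top0.pkl","rb"))
d=pickle.load(open("pics/side0.pkl","rb"));W=world(d)
s=W[(abs(W[...,0]-.559)<.06)&(abs(W[...,1]-.02)<.06)&(W[...,2]>.101)&(W[...,2]<.113)]
A=np.c_[s[:,:2]-C,np.ones(len(s))]; print('side0',len(s),np.linalg.lstsq(A,s[:,2],rcond=None)[0].round(4),cv2.minAreaRect(s[:,:2].astype(np.float32)*1000))
stonechk()
E
```

```text
side0 594 [0.003  0.0016 0.1061] ((555.033447265625, 23.223464965820312), (87.81776428222656, 94.62605285644531), 49.448524475097656)
top 644 tilt [0.0073 0.009  0.1069]
((558.9888916015625, 20.079425811767578), (87.83939361572266, 87.51229095458984), 50.26638412475586)
side 603 tilt [ 0.0012 -0.0023  0.106 ]
((554.586669921875, 23.406375885009766), (87.99020385742188, 94.75148010253906), 50.20341873168945)
```

```bash
cat >> h.py <<'E'
def tilt(n=6):
    from workcell import manip
    for c in ("top","side"):
        D=[manip.get_image(c) for _ in range(n)]; L=[]
        for d in D:
            W=world(d); s=W[(abs(W[...,0]-.559)<.06)&(abs(W[...,1]-.02)<.06)&(W[...,2]>.101)&(W[...,2]<.113)]
            A=np.c_[s[:,:2]-C,np.ones(len(s))]; L.append(np.linalg.lstsq(A,s[:,2],rcond=None)[0])
        L=np.array(L); print(c,L.mean(0).round(4),L.std(0).round(4))
E
python3 -c "
from h import *
tilt()
from workcell import manip
print(manip.state()['contact_force'],manip.state()['t'])"
```

```text
top [ 0.0027 -0.0035  0.1067] [0.0032 0.0025 0.0001]
side [2.100e-03 1.000e-04 1.061e-01] [0.0025 0.0035 0.0001]
[ 0.70276712 -6.29741223  0.32869803] 19.1
```

The averaged tilt is about zero and the push is steady at 6.3 N. Releasing.

Request:
servo_tool([
  [0,0,0,0,0,0],
  [0,0,0,0,0,0],
])

```text
t: 19.3
eef_pos: [0.573, -0.135, 0.056]
eef_rot: [-180.0, -0.0, 95.1]
contact_force: [0.8, -3.0, 1.5]
finger_gap: 0.029
```

Request:
servo_tool([
  [0,0,0,0,0,0],
  [0,0,0,0,0,0],
  [0,0,0,0,0,0],
  [0,0,0,0,0,0],
  [0,0,0,0,0,0],
], jaw=0.65)

```text
t: 19.8
eef_pos: [0.573, -0.1349, 0.0559]
eef_rot: [-179.9, -0.0, 95.1]
contact_force: [-0.6, -0.3, 0.6]
finger_gap: 0.0553
```

Run:
```python
from h import *
from workcell import manip
go([.5756,-.1669,.0565],95.06)
tilt(4)
d=manip.get_image("wrist"); pickle.dump(d,open("pics/w9.pkl","wb"));cv2.imwrite("pics/w9.png",d["img"][:,:,::-1])
```

```text
t 19.8 pos [ 0.573  -0.1349  0.0559] F [-0.61 -0.3   0.57] gap 0.0553 q [-25.  37.  86.   0.  57. -30.]
shift mm [-32.1  -0.2  -0.6] rotvec [-0.001 -0.001  0.001]
top [ 0.0006 -0.0015  0.1069] [0.0034 0.004  0.0001]
side [ 0.0042 -0.0008  0.1061] [0.0045 0.0038 0.    ]
```

View pics/w9.png

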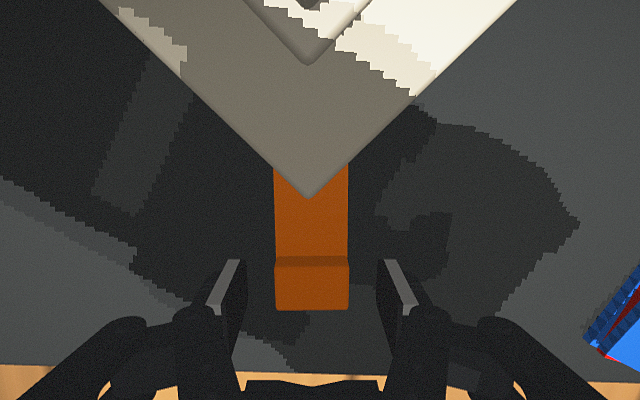

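Released: the fingers stand clear of the head (275–349 px) on both sides, and the wedge tip is under the corner. Now I'll rise, close the jaws and press corner c again.

Request:
servo_tool([
  [0,0,-5,0,0,0],
  [0,0,-20,0,0,0],
  [0,0,-50,0,0,0],
  [0,0,-80,0,0,0],
  [0,0,-85,0,0,0],
  [0,0,-85,0,0,0],
])

```text
t: 20.85
eef_pos: [0.5734, -0.1352, 0.1419]
eef_rot: [180.0, 0.0, 95.1]
contact_force: [-0.8, 1.0, -0.4]
finger_gap: 0.0552
```

Run:
```python
from h import *
from workcell import manip
go([.567,-.0735,.14],50)
d=manip.get_image("wrist"); cv2.imwrite("pics/w10.png",d["img"][:,:,::-1])
```

```text
t 20.85 pos [ 0.5734 -0.1352  0.1419] F [-0.81  1.02 -0.45] gap 0.0552 q [-25.  31.  82.  -0.  67. -30.]
shift mm [62.  -0.8  1.8] rotvec [0.001 0.    0.788]
```

View pics/w10.png

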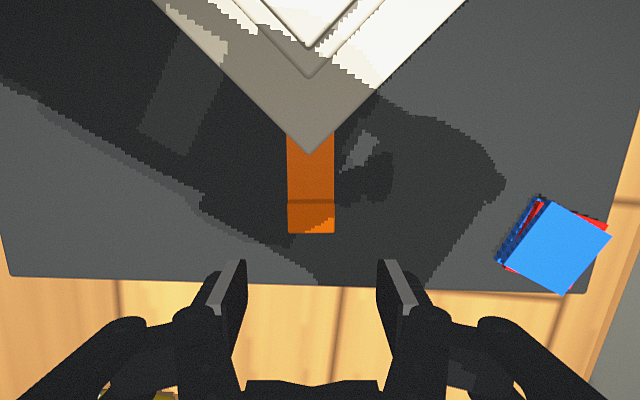

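The wedge stayed in place under the corner (287–335 px, rows 130–232). Moving over corner c with the jaws closed.

Request:
servo_tool([
  [10,0,-5,0,0,0.13],
  [25,0,-8,0,0,0.26],
  [40,0,-8,0,0,0.39],
  [55,0,-5,0,0,0.52],
  [62,-1,0,0,0,0.65],
  [62,-1,10,0,0,0.788],
  [62,-1,25,0,0,0.788],
  [62,-1,38,0,0,0.788],
  [62,-1,44,0,0,0.788],
  [62,-1,45,0,0,0.788],
  [62,-1,45,0,0,0.788],
], jaw=0)

```text
t: 22.0
eef_pos: [0.5663, -0.0733, 0.0957]
eef_rot: [-179.9, 0.0, 50.0]
contact_force: [0.2, 0.5, 0.2]
finger_gap: 0.0
```

Request:
servo_tool([
  [0,0,1,0,0,0],
  [0,0,2,0,0,0],
  [0,0,2,0,0,0],
])

```text
t: 22.3
eef_pos: [0.5664, -0.0734, 0.0938]
eef_rot: [-179.9, 0.0, 50.0]
contact_force: [0.3, 0.3, -0.8]
finger_gap: 0.0002
```

Request:
servo_tool([
  [0,0,0.5,0,0,0],
  [0,0,1,0,0,0],
  [0,0,1,0,0,0],
])

```text
t: 22.6
eef_pos: [0.5665, -0.0734, 0.0931]
eef_rot: [-180.0, 0.0, 50.0]
contact_force: [-0.1, 1.0, 2.4]
finger_gap: 0.0
```

Request:
servo_tool([
  [0,0,0.5,0,0,0],
  [0,0,0.5,0,0,0],
  [0,0,0.5,0,0,0],
])

```text
t: 22.9
eef_pos: [0.5665, -0.0734, 0.093]
eef_rot: [-180.0, 0.0, 50.0]
contact_force: [-1.4, -0.1, 6.5]
finger_gap: 0.0
```

Already stiff at 6.5 N with no dip. Now pressing as firmly as before, about 10–12 N.

Request:
servo_tool([
  [0,0,0.6,0,0,0],
  [0,0,0.8,0,0,0],
  [0,0,0.8,0,0,0],
  [0,0,0.8,0,0,0],
])

```text
t: 23.3
eef_pos: [0.5665, -0.0734, 0.093]
eef_rot: [-180.0, 0.0, 50.0]
contact_force: [-3.5, 0.9, 8.4]
finger_gap: 0.0003
```

Request:
servo_tool([
  [0,0,0.8,0,0,0],
  [0,0,0.9,0,0,0],
  [0,0,0.9,0,0,0],
  [0,0,0.9,0,0,0],
])

```text
t: 23.7
eef_pos: [0.5665, -0.0734, 0.093]
eef_rot: [180.0, 0.0, 50.0]
contact_force: [-3.4, 0.1, 9.6]
finger_gap: 0.0001
```

```bash
python3 -c "
from h import *
from workcell import manip
tilt(4)
go([.567,-.0735,.14],50)"
```

```text
top [-0.0024  0.0012  0.1067] [0.0029 0.0065 0.0001]
side [ 0.0013 -0.0024  0.106 ] [0.002  0.001  0.0001]
t 24.1 pos [ 0.5665 -0.0734  0.093 ] F [-3.84  1.18  9.36] gap 0.0003 q [-19.  32.  88.  -0.  60.  21.]
shift mm [  0.3   0.4 -47. ] rotvec [0. 0. 0.]
```

Request:
servo_tool([
  [0,0,1,0,0,0],
  [0,0,1.1,0,0,0],
  [0,0,1.1,0,0,0],
])

```text
t: 24.4
eef_pos: [0.5665, -0.0734, 0.0929]
eef_rot: [180.0, 0.0, 50.0]
contact_force: [-5.2, 1.2, 10.5]
finger_gap: 0.0003
```

Request:
servo_tool([
  [0,0,-1,0,0,0],
  [0,0,-3,0,0,0],
  [0,0,-8,0,0,0],
  [0,0,-30,0,0,0],
  [0,0,-65,0,0,0],
  [0,0,-100,0,0,0],
  [0,0,-110,0,0,0],
  [0,0,-110,0,0,0],
])

```text
t: 25.2
eef_pos: [0.5669, -0.0735, 0.2042]
eef_rot: [179.8, -0.0, 50.0]
contact_force: [-0.3, 0.7, -1.0]
finger_gap: -0.0001
```

Run:
```python
from h import *
from workcell import manip
tilt(5)
stonechk()
d=manip.get_image("wrist"); cv2.imwrite("pics/w11.png",d["img"][:,:,::-1])
W=world(d); s=W[(W[...,2]>.101)&(W[...,2]<.113)]; r=Ro.from_euler('z',-50.06,degrees=True).apply(s)*1000
print('block',np.percentile(r[:,0],[.2,99.8]),np.percentile(r[:,1],[.2,99.8]))
go([.567,-.0735,.14],50)
```

```text
top [ 0.001  -0.0012  0.1068] [0.0025 0.0041 0.0001]
side [ 0.0025 -0.0019  0.1061] [0.0025 0.0042 0.    ]
top 587 tilt [0.0017 0.0068 0.1068]
((558.8472900390625, 20.284072875976562), (87.89277648925781, 87.86204528808594), 49.9514274597168)
side 595 tilt [ 0.0016 -0.0059  0.1062]
((555.6181030273438, 22.555217742919922), (87.65249633789062, 92.6860580444336), 50.03579330444336)
block [330.92392365 418.36957937] [-457.68675849 -370.51592693]
t 25.85 pos [ 0.5665 -0.0734  0.2028] F [ 0.46 -0.59 -0.36] gap 0.0002 q [-19.  25.  81.  -0.  74.  21.]
shift mm [ 0.3  0.5 62.8] rotvec [0. 0. 0.]
```

View pics/w11.png

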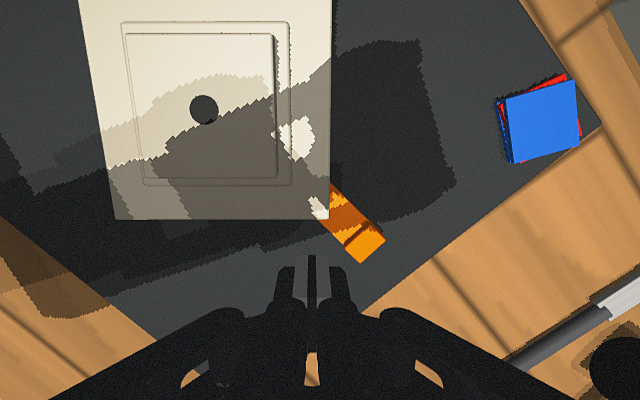

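The stone block is within about 0.2 mm of where it started and level. The wedge sits under the corner at (345,215), and the arm is clear of everything. Handing in.

```bash
python3 -c "
from workcell import manip
print(manip.finish_job()); print(manip.state()['t'])"
```

```text
the job is handed in; nothing more can be done
None
the job is handed in; nothing more can be done
```

The orange wedge is in under the loose corner and the plinth no longer rocks there. I handed the job in at about 26 s; no verdict is reported.

- **Finding the corner:** I pressed the corner nearest the robot's right first, at about (0.567, -0.072), and it was the loose one. It sank about 3 mm at 5–6 N, tilting the stone about 0.036 rad. I therefore did not press the other three corners.
- **Wedging:** I used the smaller orange wedge and slid it in thin end first along the corner's diagonal. It bit at around 3 N, and I pushed to about 6.5 N before letting go. It stayed in place, with its tip about 20 mm inside the corner.
- **Proof press:** I pressed the same corner up to 10.5 N vertically, slightly under the 11.7 N of the first press. The total force was about 11.8 N with the sideways part. The fingers moved only about 0.1 mm, so it did not dip.
- **Last checks:** The stone is within about 0.2 mm of its start and level to about 0.003 rad, averaged over several images. Single depth readings scattered up to about 0.009 rad, and the two cameras disagreed in sign, which is noise. I had no direct measurement of the load the wedge carries, and I did not measure the other bench items; nothing touched them, and the pads look undisturbed.

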